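# Net weight of the big dice

### The arm

A 7-joint arm with a two-finger parallel gripper is mounted at the origin on the work surface. World frame = base frame: x ahead of the robot, y to its left, z up, the work surface at z = 0. Lengths are in m, angles in rad, forces in N, time in s.
With the tool pointing down it reaches from about 0.425 to 0.925 m from the base axis. Payload 6.8 kg.
Tool frame: the origin (TCP) lies on the centre line of the jaws, within the pads' length; the fingertips stand 22 mm ahead of it and the grasp point (between the pads) lies 3 mm ahead of it; z points along the fingers, y is the line along which they close (so a half turn about z gives the same grasp; the last joint's range is limited). The gripper opens to 85 mm and grips with 20 to 120 N. Pads are 22 mm wide; open, the fingers measure 114 mm over their backs; the gripper's body (76 mm by 85 mm) begins 54 mm behind the grasp point. The pads swing forward as they close: fully open they stand 13 mm farther back than shut.
Start: joints at [1.22, 0.477, 0.022, 1.555, -0.011, 1.109, -0.083], TCP at [0.162, -0.655, 0.253] pointing down, gripper open.
Joint ranges: [-2.96, 2.96], [-0.34, 2.1], [-1.41, 1.46], [0.24, 2.44], [-1.37, 4.51], [0.17, 1.92], [-2.96, 2.96]. Speed limits (rad/s): [2.39, 2.39, 3.14, 3.14, 3.14, 3.14, 3.14].

### API

Orientations are given as a unit quaternion [x, y, z, w].
In Python, from bench import ctrl, solve_ik, telemetry, viewer, workorder gives the robot as it stands. Calls block until the motion is done:
- ctrl.reach(position, orientation): joint-space move of the TCP to a pose.
- ctrl.move_straight(position, frame=None, velocity=0.15): straight line of the TCP; frame=None keeps the orientation; velocity is the mean speed in m/s.
- ctrl.goto_joints(angles): joint-space move.
- ctrl.grip(opening, newtons=None): opening from 0.0 (shut) to 1.0 (fully open); newtons is the grip in N (None keeps the last); returns when the fingers have stopped.
- ctrl.hold(seconds).
- solve_ik(position, orientation): joint angles nearest the present ones, or None.
- telemetry.observe(): the state.
- viewer.grab_frame(name): name is "side" or "top"; returns a dict with "img" (480x640x3 uint8, red, green, blue), "z_map" (480x640 float32, m along the optical axis (not along the pixel's ray), 0 where there is no reading), "mtx" (3x3 intrinsics, pixels), "rvec" (rotation vector, rad) and "tvec" (3), from world to camera coordinates, as OpenCV has them. Camera axes: x right, y down, z forward; pixel columns grow to the right and rows downward; lengths in m; the calibration is good to about 2 mm. A picture is of the moment at which its call begins.
A pose or a line that the arm cannot do raises ctrl.Unreachable and nothing moves.
- workorder.sign_off(): hands the job in; it is judged then, once.
The state is a dict: "t": time; "joint_pos": joint angles; "joint_velocities": joint speeds; "joint_efforts": joint torques, N m; "eef_pos": TCP position; "orientation": TCP orientation; "force": force on the tool from outside, world axes, zero at the start; "ft_torque": the same for the moment, N m; "grip_width": opening from 0.0 (shut) to 1.0 (fully open); "finger_force": force on a finger pad.
Only numpy, scipy, OpenCV 4.12 (cv2) and the standard library are available. Lean on these libraries where they do the work, as an engineer would, in place of code of your own. Each camera call takes 0.05 s, during which the arm holds its last target. There are 200 camera calls.

### The job

We are posting the big amber dice and need their net weight: move the empty sugar bowl from its cork coaster onto the pan of the kitchen scale and, with your hand off the bowl, press the green tare button; then put every big (22 mm) die into the bowl, all lying below its rim, leaving the small 16 mm look-alikes out and tare alone while dice are being weighed, and keep your hand off the bowl and scale for about two seconds so that the reading settles. Then set the bowl with its dice back upright on the middle of the coaster, press tare once more with the pan empty so the scale is back at zero, and put the lid on the bowl so that it sits flush. There may be two to four big dice; do not disturb the okey rack, the lamp base or the tea glass.

Things in the scene. Friction and masses are not known exactly. Their poses are not given: they have to be found in the camera images.
- scale: Kitchen scale, fixed: flat black body 230 x 160 x 20 mm with a round steel pan on it, 140 mm across, its top 28 mm above the table. Origin on the table under the body's centre; x points from the front strip (display and green button) to the pan, z up. The pan does not give.
- pan (a point): Centre of the top face of the scale's pan (35 mm along the scale's x from its origin, 28 mm up).
- tare (a joint): Travel of the tare button: 0 = up, 0.005 m = fully down, registers beyond 0.003 m. Springs back; starts to move at about 1.2 N, fully down at 4 N.
- tare_top (a point): Centre of the top of the round green tare button, 26 mm across, on the scale's front strip (80 mm towards -x, 45 mm towards -y of the scale's origin), 26.5 mm above the table; it moves down with the button.
- coaster: Round cork coaster, fixed, 100 mm across, 5 mm thick. Origin at the centre of its underside on the table, z up.
- bowl_mid (a point): Middle (half-way up, on the axis) of the loose stainless sugar bowl, 0.16 kg, 66 mm tall: foot and rim 33 mm below and above. 68 mm outside, straight from 8 mm up, foot 62 mm across. Wall 2.5 mm, mouth 63 mm, inner floor 4 mm above the foot: two big dice fit side by side, four in two layers, but four in one column stand above the rim. z points out of the mouth. Starts empty on the coaster.
- lid_knob (a point): Centre of the black knob (upright, 18 mm across, 22 mm tall) of the loose steel lid, 60 g. Below the knob: disc 68 mm across, 4 mm thick, underside 15 mm below this point; then a skirt 5 mm deep, 54 mm across (50 at its lower edge), loose in the bowl's mouth. z up out of the knob. Seated, this point is 48 mm above bowl_mid. Starts skirt down on the table, this point 20 mm up.
- tray: Blue silicone dice tray, fixed, 190 x 190 mm, floor 3 mm thick, rim all round 6 mm wide and 12 mm tall above the table. Origin at the centre of its underside, z up. The dice start in it, loosely spread.
- big0_c (a point): Centre of a big amber die, a 22 mm cube with slightly rounded edges and white pips, 13 g; axes square to its faces. One of up to four; may be absent (None).
- big1_c (a point): Centre of a big amber die, a 22 mm cube with slightly rounded edges and white pips, 13 g; axes square to its faces. One of up to four; may be absent (None).
- big2_c (a point): Centre of a big amber die, a 22 mm cube with slightly rounded edges and white pips, 13 g; axes square to its faces. One of up to four; may be absent (None).
- big3_c (a point): Centre of a big amber die, a 22 mm cube with slightly rounded edges and white pips, 13 g; axes square to its faces. One of up to four; may be absent (None).
- small0_c (a point): Centre of a small amber die, a 16 mm cube with slightly rounded edges and white pips, 10 g; axes square to its faces. Not wanted: stays out of the bowl.
- small1_c (a point): Centre of a small amber die, a 16 mm cube with slightly rounded edges and white pips, 10 g; axes square to its faces. Not wanted: stays out of the bowl.
- small2_c (a point): Centre of a small amber die, a 16 mm cube with slightly rounded edges and white pips, 10 g; axes square to its faces. Not wanted: stays out of the bowl.
- okey_rack: Bystander: folding green okey rack pair with tiles, two halves 190 mm long hinged at the origin (underside), in a shallow V along y, 75 mm deep, 66 mm tall.
- lamp: Bystander: grey lamp base with a toggle switch, disc 130 mm across with a stem and socket, 150 mm tall. Origin at the centre of its underside.
- tea_glass: Bystander: tea glass on a saucer 110 mm across, 85 mm tall. Origin at the centre of the saucer's underside.
There are look-alikes about, which are no part of the job. Leave any yellow look-alike of the part that bears big3_c alone. What is shaped like the part that bears big0_c but blue is not meant.

How it is judged:
By the outcome, as a careful person would: the job done as asked, in the order asked, and still so for the second after the job is handed in, with the robot touching nothing.
Of big0, big1, big2, big3 only 2 to 4 are there at a start; the rules pass over those that are not, and their reading is None.
At some moment in a run one of big0, big1, big2, big3, lid may be knocked a few centimetres aside while the robot is not near it.
It also fails if it takes over 210 s, if anything falls off the work surface, if the arm or the gripper's body presses on something with over 40 N, if the wrist force passes 120 N, or if a joint passes its speed limit or range.

## Working session

There is one attempt and no reset: what is moved stays moved. The work goes in short steps, each a Python script; the robot and the scene stay as the last script left them, time stands still between calls to the robot, and variables do not carry over. Pictures are saved under pics/ and viewed, at most 14 in all, crops included, and the job is handed in when it is done.

```bash
ls; mkdir -p pics
cat > h.py <<'E'
import numpy as np, cv2
from bench import ctrl, solve_ik, telemetry, viewer, workorder
def grab(n):
    f=viewer.grab_frame(n); R=cv2.Rodrigues(np.array(f['rvec'],float))[0]; f['R']=R; f['t']=np.array(f['tvec'],float).ravel(); f['K']=np.array(f['mtx'],float); return f
def ray(f,u,v,z):
    "pixel -> world on plane z"
    d=f['R'].T@np.linalg.inv(f['K'])@np.array([u,v,1.]); c=-f['R'].T@f['t']
    return c+d*(z-c[2])/d[2]
def proj(f,p):
    q=f['K']@(f['R']@np.array(p,float)+f['t']); return q[:2]/q[2]
def cloud(f):
    v,u=np.mgrid[:480,:640]; z=f['z_map']; P=np.stack([u*z,v*z,z],-1)@np.linalg.inv(f['K']).T
    W=(P-f['t'])@f['R']; W[z==0]=np.nan; return W
def save(f,name): cv2.imwrite('pics/'+name,cv2.cvtColor(f['img'],cv2.COLOR_RGB2BGR))
E
python3 - <<'E'
from h import *
for n in('top','side'):
    f=grab(n); save(f,n+'0.png'); np.savez(n+'0.npz',**f); print(n,-f['R'].T@f['t'],f['R'].tolist(),f['K'][0,0])
s=telemetry.observe(); print(s)
E
```

```text
pics
top [0.45795179 0.01803643 1.03499794] [[0.006114222174725237, -0.9998939513850741, -0.013217498656762826], [-0.9923831995202465, -0.004440927258254845, -0.1231091526859225], [0.12303739918072465, 0.013869540317916776, -0.9923051114723801]] 533.2851954128026
side [0.28060889 0.8269289  0.82200775] [[-0.9390773033365114, -0.3435248410595056, -0.011158043433649914], [-0.2256120842572577, 0.6405858095757806, -0.7339952370466981], [0.2592932814311274, -0.6867608784323579, -0.6790629499976378]] 611.0245800295235
{'t': 0.1, 'joint_pos': array([ 1.21987736,  0.47770888,  0.02234359,  1.55635188, -0.01151657,
        1.10930474, -0.08308938]), 'joint_velocities': array([ 0.00019401,  0.00014895,  0.00092983, -0.00340652, -0.00102735,
        0.00116274, -0.00014226]), 'joint_efforts': array([ 5.11343198e-03, -5.97762108e+01,  1.61426526e+00, -2.81952202e+01,
        1.28634754e-02,  5.05880904e-03,  4.52746406e-05]), 'eef_pos': array([ 0.16217209, -0.65471384,  0.25242896]), 'orientation': array([ 9.92637223e-01,  1.21122531e-01, -1.51513197e-04, -8.08366936e-04]), 'force': array([ 0.49465441,  0.36583013, -0.00419773]), 'ft_torque': array([-0.03463867,  0.04449901,  0.04985938]), 'finger_force': 0.0, 'grip_width': 0.9976476723321985}
```

View pics/top0.png

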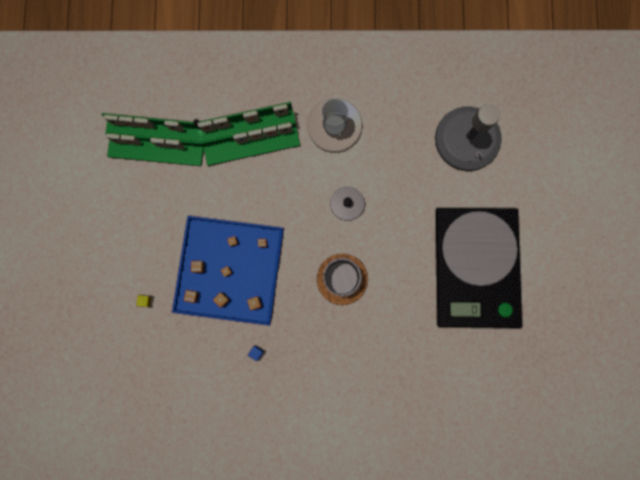

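View pics/side0.png

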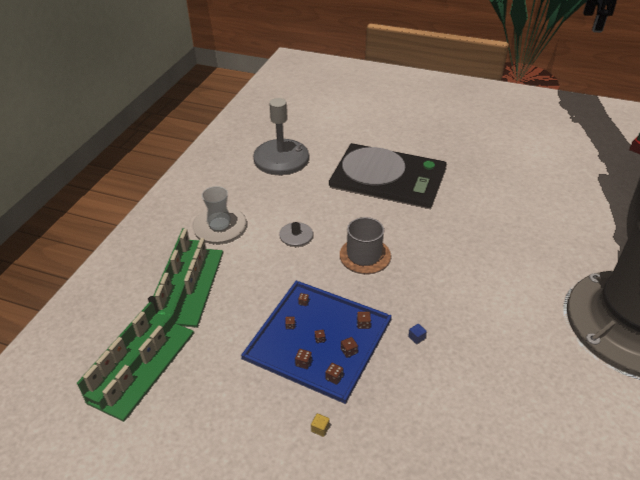

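The top view shows a wooden-cased tray with 7 amber dice. Four look big, at (197,267), (191,297), (221,299) and (255,303). Three look small, at (233,241), (262,243) and (225,271). The bowl is on its coaster at (343,279), the lid knob at (348,203), the pan at (480,248) and the green button at (506,310). The side view agrees with this.

```bash
cat >> h.py <<'E'
def blobs(m,amin):
    c,_=cv2.findContours(m.astype(np.uint8),cv2.RETR_EXTERNAL,cv2.CHAIN_APPROX_NONE); return [k for k in c if cv2.contourArea(k)>=amin]
def dice(f,lo=40):
    "amber blobs -> list (centre xy on top face, yaw, size mm, top z)"
    hsv=cv2.cvtColor(f['img'],cv2.COLOR_RGB2HSV); W=cloud(f); out=[]
    m=((hsv[...,0]<22)&(hsv[...,1]>85)&(hsv[...,2]>60)).astype(np.uint8)
    m=cv2.morphologyEx(m,cv2.MORPH_CLOSE,np.ones((3,3)))
    for k in blobs(m,lo):
        b=np.zeros(m.shape,np.uint8); cv2.drawContours(b,[k],-1,1,-1)
        P=W[b>0]; P=P[np.isfinite(P[:,0])]
        zt=np.percentile(P[:,2],80); T=P[P[:,2]>zt-.004]
        (cx,cy),(w,h),a=cv2.minAreaRect((T[:,:2]*1000).astype(np.float32))
        out.append((cx,cy,a,w,h,zt*1000,len(T)))
    return out
E
python3 - <<'E'
from h import *
np.set_printoptions(precision=4,suppress=True)
f=dict(np.load('top0.npz')); g=dict(np.load('side0.npz'))
for q in (f,g):
    for d in dice(q): print(np.round(d,1))
    hsv=cv2.cvtColor(q['img'],cv2.COLOR_RGB2HSV); W=cloud(q)
    gm=(hsv[...,0]>45)&(hsv[...,0]<75)&(hsv[...,1]>180)
    for k in blobs(gm,40):
        if cv2.contourArea(k)<700: e=cv2.fitEllipse(k); print('green',e[0],ray(q,*e[0],.0265))
    bm=(hsv[...,2]<40)
    for k in blobs(bm,20): 
        (c,s,a)=cv2.minAreaRect(k); print('black',c,s,cv2.contourArea(k),ray(q,*c,.02), [ray(q,*x,.02)[:2] for x in cv2.boxPoints((c,s,a))] if cv2.contourArea(k)>4000 else ray(q,*c,.031))
    for nm,r,z in(('bowl',(.064,.08),.071),):
        sel=(W[...,2]>r[0])&(W[...,2]<r[1])&(W[...,0]>.3)&(abs(W[...,1])<.12)&(W[...,0]<.6)
        P=W[sel]; 
        if len(P): print(nm,len(P),cv2.minEnclosingCircle((P[:,:2]*1000).astype(np.float32)),P[:,2].mean())
    om=(hsv[...,0]<20)&(hsv[...,1]>120)&(W[...,2]<.012)&(W[...,1]<.08)&(W[...,1]>-.1)&(W[...,0]>.35)&(W[...,0]<.6)
    P=W[om];print('coaster',len(P),cv2.minEnclosingCircle((P[:,:2]*1000).astype(np.float32)))
    for nm,(u0,v0),r,z in(('pan',(.6,-.29),.12,.028),):
        sel=(W[...,2]>.0245)&(W[...,2]<.032)&(W[...,0]>.45)&(W[...,0]<.75)&(W[...,1]<-.15)&(W[...,1]>-.45); P=W[sel]; print(nm,len(P),cv2.minEnclosingCircle((P[:,:2]*1000).astype(np.float32)) if len(P) else 0)
    sel=(W[...,2]>.005)&(W[...,2]<.05)&(abs(W[...,0]-.64)<.06)&(abs(W[...,1])<.07); P=W[sel];print('lid',len(P),cv2.minEnclosingCircle((P[:,:2]*1000).astype(np.float32)))
    P=P[P[:,2]>.02]; print('knob',len(P),P.mean(0))
E
```

```text
[443.9 161.8  19.   19.   20.   27.2 100. ]
[449.8 225.1  46.9  19.5  18.9  27.4 101. ]
[456.1 283.1  81.   19.9  17.9  26.9  92. ]
[503.3 217.2  46.6  12.5  13.5  21.3  46. ]
[511.6 272.3   0.4  17.   18.1  27.7  70. ]
[ 491.5   -4.5    0.4   93.6   93.9   12.  1106. ]
[561.3 206.9  18.9  13.6  12.9  20.9  48. ]
[1250.6   73.3   89.9 2275.4  506.6 -745.5 9918. ]
green (504.7363586425781, 309.5982360839844) [ 0.4346 -0.3063  0.0265]
black (478.29998779296875, 267.9953918457031) (119.2474136352539, 83.82083892822266) 9597.0 [ 0.5121 -0.2614  0.02  ] [array([ 0.6249, -0.1827]), array([ 0.628 , -0.3431]), array([ 0.4026, -0.3377]), array([ 0.3991, -0.1817])]
black (347.5, 202.5) (7.071067810058594, 7.071067810058594) 38.0 [ 0.637  -0.0137  0.02  ] [ 0.635  -0.0133  0.031 ]
black (206.62879943847656, 142.76235961914062) (4.7305378913879395, 51.244110107421875) 49.0 [0.7549 0.2628 0.02  ] [0.7516 0.2602 0.031 ]
black (478.51544189453125, 137.1230926513672) (21.20993995666504, 22.574321746826172) 337.0 [ 0.7674 -0.2693  0.02  ] [ 0.764  -0.2662  0.031 ]
black (189.5, 124.5) (7.0, 19.0) 50.
[... 2053 characters left out ...]
6351318359375, 23.310808181762695) (47.84010314941406, 14.631507873535156) 381.5 [ 0.3278 -1.1523  0.02  ] [ 0.3272 -1.1251  0.031 ]
black (504.5, 9.0) (18.0, 3.0) 23.0 [ 0.3869 -1.2515  0.02  ] [ 0.3855 -1.223   0.031 ]
black (500.3486022949219, 16.104007720947266) (34.555782318115234, 5.859983921051025) 70.0 [ 0.3921 -1.1894  0.02  ] [ 0.3906 -1.1617  0.031 ]
bowl 245 ((491.22076416015625, -2.1418280601501465), 36.0302734375) 0.06822051626828536
coaster 487 ((489.0364685058594, -1.9194304943084717), 49.04563903808594)
pan 1812 ((602.7604370117188, -273.6780700683594), 157.02027893066406)
lid 593 ((635.4756469726562, -12.277203559875488), 35.19600296020508)
knob 69 [ 0.635  -0.0113  0.0275]
```

```bash
cat >> h.py <<'E'
PAN=np.array([.547,-.2615]); TARE=np.array([.4335,-.3057]); COAST=np.array([.490,-.003])
def q(psi): return [np.cos(psi/2),np.sin(psi/2),0,0]
def line(psi0):
    "pick of psi equivalents (mod pi) nearest to straight ahead"
    return (psi0+np.pi/2)%np.pi-np.pi/2
def over(xy,psi,z=.26): ctrl.reach([xy[0],xy[1],z],q(psi))
def to(xy,z,v=.15): ctrl.move_straight([xy[0],xy[1],z],velocity=v)
def st(msg=''):
    s=telemetry.observe(); print(msg,'t%.1f'%s['t'],np.round(s['eef_pos'],4),'F',np.round(s['force'],1),'w%.3f'%s['grip_width'],'ff%.1f'%s['finger_force']); return s
def tare():
    ctrl.grip(0.0); over(TARE,0,.15); to(TARE,.058); f0=telemetry.observe()['force'][2]
    for z in np.arange(.050,.0425,-.001):
        to(TARE,z,.03); s=telemetry.observe(); df=s['force'][2]-f0
        if df>3.6: break
    ctrl.hold(.2); print('tare z',z,'tcp',s['eef_pos'][2],'dF',df); to(TARE,.058,.05); to(TARE,.15)
E
python3 - <<'E'
from h import *
f=dict(np.load('top0.npz')); g=dict(np.load('side0.npz'))
for k,z in((f,.012),(g,.012)):
    hsv=cv2.cvtColor(k['img'],cv2.COLOR_RGB2HSV); m=(hsv[...,0]>100)&(hsv[...,0]<130)&(hsv[...,1]>120)
    c=max(blobs(m,500),key=cv2.contourArea); P=np.array([ray(k,*x[0],z)[:2]*1000 for x in c],np.float32); print('tray',cv2.minAreaRect(P))
B=np.array([.4915,-.002])
for psi in (0,np.pi/2,-np.pi/2):
    for p in (B,TARE,PAN,[.4435,.163],[.636,-.012]): print(psi,p,[None if (r:=solve_ik([p[0],p[1],z],q(psi))) is None else np.round(r,2)[[0,6]] for z in(.26,.06)])
E
```

```text
tray ((507.236083984375, 215.51693725585938), (187.97015380859375, 186.22581481933594), 83.04813385009766)
tray ((505.7618408203125, 218.79176330566406), (191.3454132080078, 188.2836151123047), 82.91893005371094)
0 [ 0.4915 -0.002 ] [array([ 0.41, -1.83]), array([ 0.2, -2. ])]
0 [ 0.4335 -0.3057] [array([ 0.6 , -1.11]), array([ 0.57, -1.14])]
0 [ 0.547  -0.2615] [array([ 0.47, -1.29]), array([ 0.44, -1.32])]
0 [0.4435, 0.163] [array([ 0.44, -2.33]), array([ 0.04, -2.54])]
0 [0.636, -0.012] [array([ 0.26, -1.83]), array([ 0.12, -1.85])]
1.5707963267948966 [ 0.4915 -0.002 ] [array([ 0.53, -0.3 ]), array([ 0.33, -0.55])]
1.5707963267948966 [ 0.4335 -0.3057] [array([0.85, 0.38]), array([0.8 , 0.21])]
1.5707963267948966 [ 0.547  -0.2615] [array([0.69, 0.18]), array([0.66, 0.03])]
1.5707963267948966 [0.4435, 0.163] [array([ 0.47, -0.77]), array([ 0.32, -1.23])]
1.5707963267948966 [0.636, -0.012] [array([ 0.39, -0.33]), array([ 0.31, -0.46])]
-1.5707963267948966 [ 0.4915 -0.002 ] [array([-1.15, -2.77]), array([-0.98, -2.14])]
-1.5707963267948966 [ 0.4335 -0.3057] [array([ 0.37, -2.61]), array([ 0.31, -2.45])]
-1.5707963267948966 [ 0.547  -0.2615] [array([ 0.24, -2.75]), array([ 0.17, -2.61])]
-1.5707963267948966 [0.4435, 0.163] [array([0.51, 2.33]), array([-1.11, -2.89])]
-1.5707963267948966 [0.636, -0.012] [array([-0.86, -2.56]), array([-0.82, -2.27])]
```

```bash
sed -i 's/return (psi0+np.pi\/2)%np.pi-np.pi\/2/return psi0%np.pi/; s/over(TARE,0,.15)/over(TARE,np.pi\/2,.15)/' h.py
python3 - <<'E'
from h import *
B=np.array([.4915,-.002]); H=np.pi/2
ctrl.grip(1.0,30); over(B,H,.2); to(B,.056,.12); st('down'); ctrl.grip(0.6,30); st('grip')
to(B,.16); st('lift'); over(PAN,H,.16); to(PAN,.084,.1); 
for z in (.082,.0805,.0795,.0785):
    to(PAN,z,.02); s=st('lower')
    if s['force'][2]>1.5: break
ctrl.grip(1.0); to(PAN,.2); st('up')
tare(); 
f=grab('top'); save(f,'top1.png'); g=grab('side'); save(g,'side1.png'); st()
for k in(f,g):
    W=cloud(k); P=W[(W[...,2]>.088)&(W[...,2]<.1)&(np.hypot(W[...,0]-PAN[0],W[...,1]-PAN[1])<.06)]; print(len(P),cv2.minEnclosingCircle((P[:,:2]*1000).astype(np.float32)),P[:,2].mean())
    for d in dice(k): print(np.round(d[:6],1))
cv2.imwrite('pics/c1.png',cv2.resize(cv2.cvtColor(f['img'],cv2.COLOR_RGB2BGR)[190:340,420:540],None,fx=4,fy=4,interpolation=cv2.INTER_CUBIC))
E
```

```text
down t4.3 [ 0.492  -0.0019  0.0566] F [ 0.  -0.4  0.5] w1.002 ff0.0
grip t4.6 [ 0.4921 -0.002   0.0567] F [-0.8 -0.3  6.5] w0.768 ff33.5
lift t5.4 [ 0.4908 -0.0022  0.1592] F [-0.2  0.6 -2. ] w0.770 ff33.8
lower t7.6 [ 0.5471 -0.2617  0.0824] F [-0.4  0.7 -1.7] w0.767 ff33.8
lower t7.9 [ 0.5469 -0.2615  0.0805] F [ 0.1  0.2 -1.2] w0.768 ff33.8
lower t8.1 [ 0.5472 -0.2616  0.0798] F [-1.6  0.7  2.2] w0.772 ff34.0
up t9.4 [ 0.5463 -0.2614  0.199 ] F [ 0.1 -0.2 -0.5] w1.000 ff0.0
tare z 0.045 tcp 0.045043833892221725 dF 3.6970315234745232
 t14.7 [ 0.4327 -0.3053  0.1488] F [-1.3  0.6  0. ] w-0.005 ff0.0
259 ((548.0798950195312, -261.02215576171875), 34.576507568359375) 0.09388319186708259
[443.8 162.   18.1  18.9  20.3  27.2]
[450.5 224.9  46.6  19.   19.9  27. ]
[456.4 283.1  79.4  20.   17.6  26.6]
[503.4 218.1  28.5  13.7  13.5  21.2]
[5.117e+02 2.722e+02 2.000e-01 1.740e+01 1.860e+01 2.710e+01]
[ 4.906e+02 -2.700e+00  2.000e-01  9.600e+01  9.820e+01  7.300e+00]
[561.4 207.5  31.8  13.7  12.6  21.2]
[1250.8   72.7   89.9 2274.   506.3 -745.5]
176 ((547.6940307617188, -261.1685485839844), 37.26607894897461) 0.09165815428066545
[445.7 375.2  86.9  23.8  22.1  20.8]
[455.2 284.2  79.5  21.5  20.9  24.6]
[511.6 274.4   3.8  20.8  22.8  24.7]
[449.  226.6  47.3  20.4  20.9  24.7]
[503.3 219.   36.5  13.7  18.   18.8]
[561.2 208.1  30.7  13.9  17.7  18.6]
[443.1 163.7  20.5  20.4  23.6  24.5]
[558.1 151.3  12.3  14.9  15.4  18.3]
[489.7  -4.3   3.1  97.2 100.2   5.3]
[   0.8 -556.7    1.    15.7   34.4   23.8]
[1767.8 -938.5   89.9 1990.4  252.9 -746.9]
[  158.7 -1137.      3.1   623.6  1662.2  -210.1]
[  766.2 -1460.4    23.2   416.5  1190.4  -293.2]
```

View pics/side1.png

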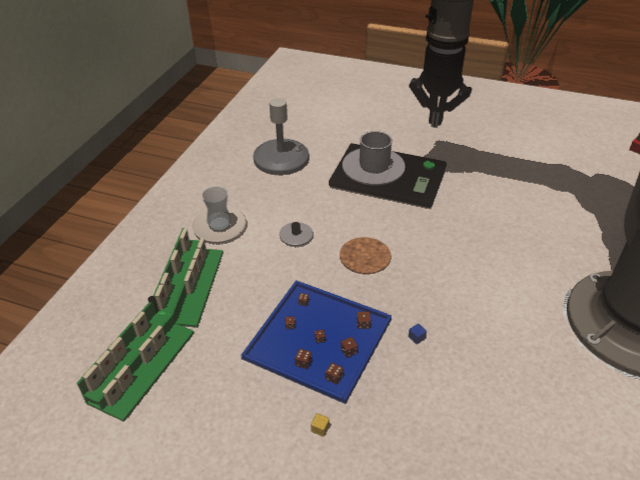

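```bash
cat >> h.py <<'E'
def bigs():
    "big dice on the table side of the scene: average of both views"
    out=[]; D={n:[d for d in dice(grab(n)) if 380<d[0]<800 and -100<d[1]<350 and d[3]<30 and d[4]<30] for n in('top','side')}
    for d in D['side']:
        if d[5]<22.5 or (d[3]+d[4])/2<18: continue
        m=[e for e in D['top'] if np.hypot(e[0]-d[0],e[1]-d[1])<8]
        xy=np.mean([d[:2]]+[e[:2] for e in m],0); out.append((xy/1000,np.deg2rad(np.mean([np.exp(4j*np.deg2rad(d[2]))]+[np.exp(4j*np.deg2rad(e[2])) for e in m])) if 0 else np.angle(sum([np.exp(4j*np.deg2rad(x[2])) for x in [d]+m]))/4,len(m)))
    return out
def pick(xy,a):
    psi=a+np.pi/2; print('pick',np.round(xy,4),np.round(np.rad2deg(a)))
    ctrl.grip(.42,25); over(xy,psi,.16); to(xy,.034,.12); st('down'); ctrl.grip(0,25); s=st('grip'); to(xy,.17); 
    return s['grip_width']
def drop(xy):
    over(xy,np.pi/2,.17); s=st('carry'); to(xy,.119,.1); ctrl.hold(.2); ctrl.grip(.42); ctrl.hold(.15); to(xy,.19)
E
sed -i 's/np.deg2rad(np.mean(.*)) if 0 else //' h.py
python3 - <<'E'
from h import *
BW=np.array([.548,-.261])
L=bigs(); print(L)
L=[l for l in L if l[0][0]>.5] or L
w=pick(*L[0][:2])
if w>.2: drop(BW+[0,.012])
print(bigs())
E
```

```text
[(array([0.45600656, 0.28360022]), np.float64(-0.15628920646795413), 1), (array([0.51172397, 0.27300505]), np.float64(0.02536932195821661), 1), (array([0.44952719, 0.22604448]), np.float64(-0.7441382746820415), 1), (array([0.44294058, 0.16297005]), np.float64(0.3106251340791465), 1)]
pick [0.5117 0.273 ] 1.0
down t18.5 [0.5122 0.2734 0.0348] F [0.6 0.2 0.5] w0.422 ff0.0
grip t18.8 [0.5123 0.2734 0.0349] F [-0.5  0.1  5.9] w0.248 ff25.2
carry t21.7 [ 0.5487 -0.2472  0.1702] F [ 0.2  0.6 -0.2] w0.248 ff24.5
[(array([0.45591452, 0.28333466]), np.float64(-0.16185175103680266), 1), (array([0.44953911, 0.22586138]), np.float64(-0.7422581162419591), 1), (array([0.44354617, 0.16283559]), np.float64(0.3402869063129878), 1)]
```

```bash
cat >> h.py <<'E'
def inbowl(c,z,r=.027):
    W=cloud(grab('top')); s=np.hypot(W[...,0]-c[0],W[...,1]-c[1]); P=W[s<r]; 
    R=W[(s<.045)&(W[...,2]>z-.006)]; print('in bowl z mm pct',np.round(1000*np.percentile(P[:,2],[2,25,50,75,98])), 'rim',cv2.minEnclosingCircle((R[:,:2]*1000).astype(np.float32)))
E
python3 - <<'E'
from h import *
BW=np.array([.548,-.261])
inbowl(BW,.094)
for o in([0,-.012],[0,.012]):
    L=bigs(); print(len(L)); w=pick(*L[-1][:2])
    if w<.2: print('missed'); break
    drop(BW+o)
over([.45,-.1],np.pi/2,.25)
inbowl(BW,.094); print(bigs())
f=grab('top'); cv2.imwrite('pics/c2.png',cv2.resize(cv2.cvtColor(f['img'],cv2.COLOR_RGB2BGR)[190:340,420:540],None,fx=4,fy=4,interpolation=cv2.INTER_CUBIC))
E
```

```text
in bowl z mm pct [ 31. 531. 535. 537. 557.] rim ((548.3305053710938, -259.9687194824219), 44.91018295288086)
3
pick [0.4434 0.163 ] 19.0
down t26.9 [0.4438 0.1633 0.0345] F [0.2 0.7 0.3] w0.420 ff0.0
grip t27.1 [0.4439 0.1632 0.0347] F [ 0.1 -1.1  6.6] w0.249 ff25.2
carry t29.8 [ 0.5486 -0.2707  0.1703] F [0.9 0.3 0.2] w0.247 ff24.5
2
pick [0.4497 0.2259] -44.0
down t35.1 [0.4501 0.2262 0.0346] F [ 0.1  0.4 -0.4] w0.418 ff0.0
grip t35.4 [0.4503 0.2262 0.0348] F [-0.5 -1.5  6.4] w0.250 ff25.3
carry t38.2 [ 0.5483 -0.2474  0.17  ] F [-0.4  0.1  0.2] w0.252 ff24.6
in bowl z mm pct [30. 35. 63. 76. 79.] rim ((549.6426391601562, -260.6871643066406), 34.481346130371094)
[(array([0.45575548, 0.28336197]), np.float64(-0.2034500609477314), 1)]
```

View pics/c2.png

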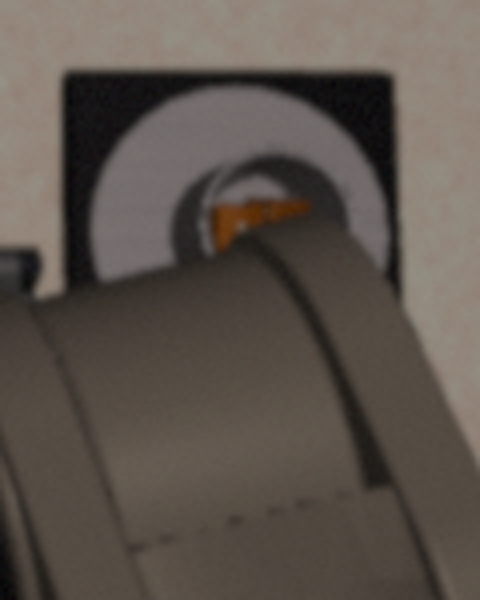

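The arm hides part of the bowl in this crop. I'll look again from over the last die.

Run:
```python
from h import *
BW=np.array([.548,-.261])
L=bigs(); print(len(L)); w=pick(*L[-1][:2])
f=grab('top'); inbowl(BW,.094); W=cloud(f)
for z0,z1 in((.04,.062),(.066,.086)):
    s=(np.hypot(W[...,0]-BW[0],W[...,1]-BW[1])<.029)&(W[...,2]>z0)&(W[...,2]<z1); P=W[s]; print(z0,len(P),P.mean(0) if len(P) else 0)
cv2.imwrite('pics/c3.png',cv2.resize(cv2.cvtColor(f['img'],cv2.COLOR_RGB2BGR)[190:340,420:540],None,fx=4,fy=4,interpolation=cv2.INTER_CUBIC))
```

```text
1
pick [0.4559 0.2836] -12.0
down t44.1 [0.4563 0.284  0.0347] F [-0.   0.2 -0.5] w0.420 ff0.0
grip t44.4 [0.4564 0.284  0.0348] F [-0.6 -0.3  5.3] w0.249 ff25.2
in bowl z mm pct [30. 34. 58. 74. 79.] rim ((548.6477661132812, -261.05364990234375), 34.93385314941406)
0.04 135 [ 0.55249863 -0.27470277  0.05713086]
0.066 160 [ 0.54766842 -0.24823044  0.07601292]
```

View pics/c3.png

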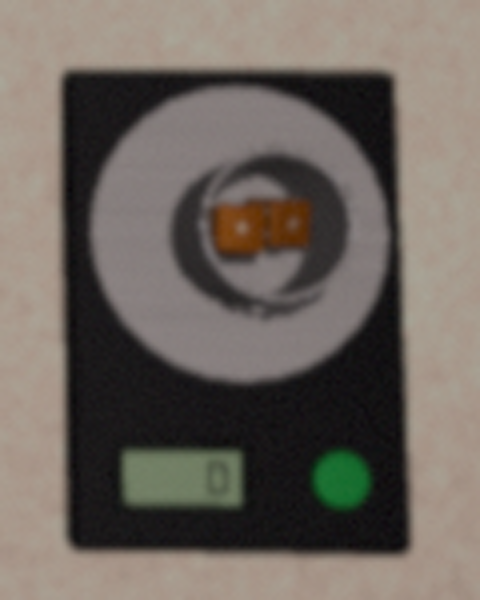

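Two dice lie side by side on the bowl floor and a third sits on the left one, about (240,225) in the crop. The right-hand one, about (290,222), has free space on top, so the fourth goes there.

Run:
```python
from h import *
BW=np.array([.5485,-.261])
drop(np.array([.5505,-.2735])); ctrl.grip(1.0); over([.5,.15],np.pi/2,.25); st()
inbowl(BW,.094); ctrl.hold(1.5)
f=grab('top'); g=grab('side'); W=cloud(f); s=np.hypot(W[...,0]-BW[0],W[...,1]-BW[1])<.028
for k in(f,g): print([np.round(d[:6]) for d in dice(k) if 380<d[0]<800 and abs(d[1])<350])
a=cv2.resize(f['img'][190:340,420:540],(480,600),interpolation=cv2.INTER_CUBIC); b=cv2.resize(g['img'][110:230,320:384],(320,600),interpolation=cv2.INTER_CUBIC)
cv2.imwrite('pics/c4.png',cv2.cvtColor(np.hstack([a,b]),cv2.COLOR_RGB2BGR)); st()
```

```text
carry t47.6 [ 0.551  -0.2719  0.1702] F [ 0.2  0.2 -0.3] w0.255 ff24.5
 t51.6 [0.5007 0.1486 0.2496] F [ 0.6 -0.4  0.5] w1.001 ff0.0
in bowl z mm pct [30. 34. 74. 77. 79.] rim ((548.3329467773438, -261.4765930175781), 34.99760818481445)
[array([491.,  -3.,   0.,  96.,  98.,   7.]), array([ 552., -261.,   17.,   25.,   50.,   78.])]
[array([503., 220.,  36.,  14.,  14.,  19.]), array([560., 208.,  22.,  14.,  18.,  19.]), array([558., 151.,  13.,  14.,  18.,  18.]), array([489.,  -3.,  37.,  98.,  99.,   5.]), array([ 553., -272.,    3.,   21.,   28.,   76.])]
 t53.3 [0.5  0.15 0.25] F [-0.3 -0.1 -0.3] w1.002 ff0.0
```

View pics/c4.png

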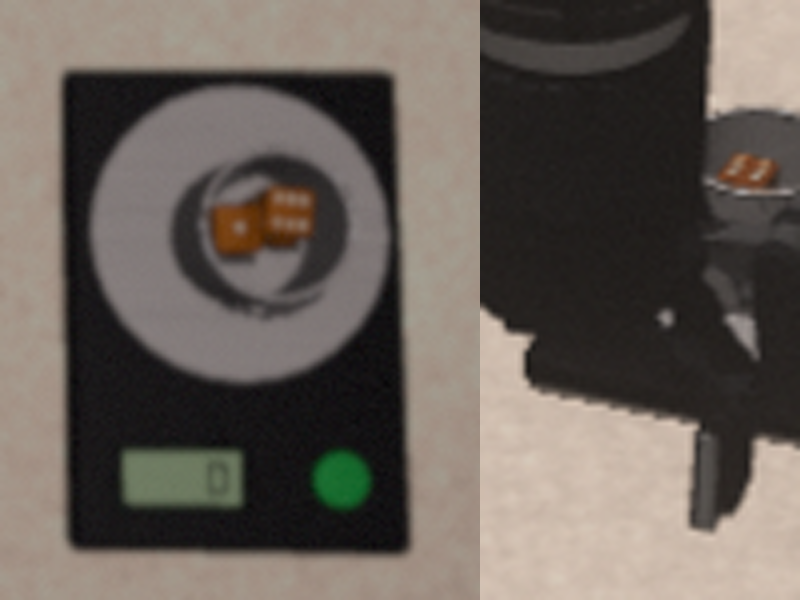

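Four dice now lie in two flat layers. Their tops are about 77 mm up and the rim is 94 mm up. After a bit more settling time, I'll take the bowl back, press tare, and look at the lid.

Run:
```python
from h import *
BW=np.array([.5483,-.2613]); C=np.array([.490,-.0035]); H=np.pi/2
ctrl.hold(1.5)
over(BW,H,.18); to(BW,.079,.1); ctrl.grip(.6,30); st('grip'); to(BW,.15,.1); over(C,H,.15); to(C,.062,.08)
for z in np.arange(.0595,.0535,-.001):
    to(C,z,.02); s=st('lower')
    if s['force'][2]>1.0: break
ctrl.grip(1.0); to(C,.18,.12); st('up')
# tare with finer log
ctrl.grip(0.0); over(TARE,H,.15); to(TARE,.058); f0=telemetry.observe()['force'][2]
for z in np.arange(.050,.0425,-.001):
    to(TARE,z,.03); ctrl.hold(.1); s=telemetry.observe(); df=s['force'][2]-f0; print('z%.3f %.4f F%.2f'%(z,s['eef_pos'][2],df))
    if df>5: break
to(TARE,.15,.1)
for n in('top','side'):
    k=grab(n); W=cloud(k); s=np.hypot(W[...,0]-C[0],W[...,1]-C[1])<.045
    P=W[s&(W[...,2]>.0655)&(W[...,2]<.08)]; print(n,'rim',cv2.minEnclosingCircle((P[:,:2]*1000).astype(np.float32)),P[:,2].mean())
    P=W[(W[...,2]>.022)&(W[...,2]<.045)&(abs(W[...,0]-.636)<.07)&(abs(W[...,1]+.012)<.07)]; print('knob',len(P),P.mean(0)); save(k,n+'5.png')
```

```text
grip t57.8 [ 0.5486 -0.2615  0.0798] F [-1.2  0.2  6.4] w0.769 ff35.1
lower t61.2 [ 0.49   -0.0036  0.0596] F [ 0.2  0.2 -2.8] w0.768 ff34.2
lower t61.5 [ 0.49   -0.0035  0.0585] F [ 0.   0.1 -1.9] w0.769 ff34.2
lower t61.7 [ 0.49   -0.0035  0.0574] F [-0.5  0.4 -1.6] w0.770 ff34.2
lower t62.0 [ 0.4901 -0.0034  0.0567] F [-1.5  0.1  2.9] w0.769 ff34.7
up t63.5 [ 0.4895 -0.0037  0.1793] F [-0.2 -0.3  0.2] w1.002 ff0.0
z0.050 0.0501 F-0.79
z0.049 0.0490 F-0.97
z0.048 0.0481 F-0.07
z0.047 0.0471 F0.12
z0.046 0.0461 F2.23
z0.045 0.0451 F2.04
z0.044 0.0441 F2.64
z0.043 0.0435 F8.32
top rim ((490.91510009765625, -3.2852625846862793), 34.143428802490234) 0.07155464258654605
knob 70 [ 0.63780406 -0.01228819  0.03082492]
side rim ((489.8290710449219, -3.801774501800537), 35.93749237060547) 0.06900749738287767
knob 66 [ 0.63484832 -0.01144084  0.02814657]
```

View pics/side5.png

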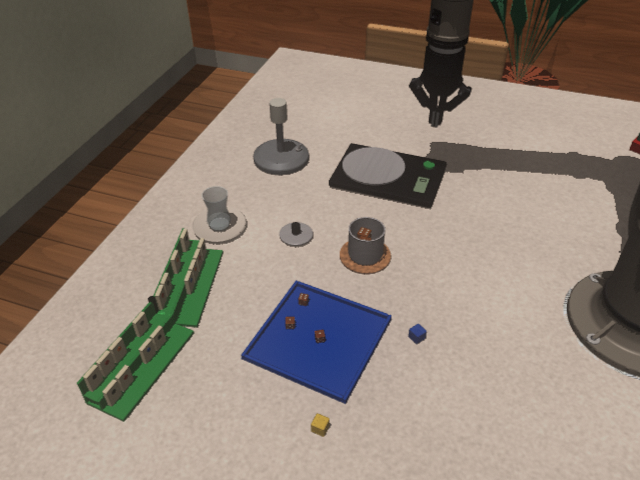

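The bowl stands centred on the coaster. The three small dice are still in the tray and the lid is unmoved at (296,233). The second tare press reached the bottom at about 0.0435 m, so the first press to 0.045 m travelled about 3.5 mm and registered. Next is the lid.

Run:
```python
from h import *
K=np.array([.6363,-.0119]); C=np.array([.4902,-.0035]); H=np.pi/2
ctrl.grip(.45,25); over(K,H,.15); to(K,.033,.1); ctrl.grip(0,25); s=st('grip'); 
if s['grip_width']<.12: print('MISS')
to(K,.17,.12); ctrl.hold(.1); st('lift'); over(C,H,.17); to(C,.108,.08); ctrl.hold(.2); g=grab('side'); save(g,'side6.png'); f0=telemetry.observe()['force'][2]
for z in np.arange(.106,.0955,-.001):
    to(C,z,.02); s=telemetry.observe(); df=s['force'][2]-f0; print('z%.3f %.4f F%.2f'%(z,s['eef_pos'][2],df))
    if df>2.0: break
ctrl.grip(.45); to(C,.18,.1); over([.45,-.3],H,.25); st()
for n in('top','side'):
    k=grab(n); W=cloud(k); s=np.hypot(W[...,0]-C[0],W[...,1]-C[1])<.045
    P=W[s&(W[...,2]>.068)&(W[...,2]<.082)]; print(n,'disc',cv2.minEnclosingCircle((P[:,:2]*1000).astype(np.float32)),P[:,2].mean()); A=np.c_[P[:,:2],np.ones(len(P))]; print('tilt',np.linalg.lstsq(A,P[:,2],rcond=None)[0][:2])
    P=W[s&(W[...,2]>.088)]; print('knob',len(P),P.mean(0),P[:,2].max()); 
    if n=='side': cv2.imwrite('pics/c7.png',cv2.resize(cv2.cvtColor(k['img'],cv2.COLOR_RGB2BGR)[180:300,290:450],None,fx=5,fy=5,interpolation=cv2.INTER_CUBIC))
```

```text
grip t73.9 [ 0.6367 -0.0119  0.0338] F [-0.1 -0.4  3.9] w0.198 ff24.5
lift t75.3 [ 0.6358 -0.012   0.1691] F [-0.5  0.9 -0.8] w0.197 ff24.4
z0.106 0.1059 F0.82
z0.105 0.1049 F-0.02
z0.104 0.1039 F0.57
z0.103 0.1029 F0.05
z0.102 0.1019 F0.10
z0.101 0.1009 F0.88
z0.100 0.0999 F0.97
z0.099 0.0996 F9.06
 t81.6 [ 0.4504 -0.2982  0.2497] F [ 0.2 -0.3  0.7] w0.448 ff0.0
top disc ((490.8110046386719, -3.890620470046997), 34.588966369628906) 0.07538182958455668
tilt [-0.00066722 -0.01132726]
knob 79 [ 0.49104281 -0.00441767  0.09764815] 0.10108375371208576
side disc ((489.1515197753906, -3.954925060272217), 36.34477233886719) 0.07357113341391341
tilt [ 0.01053926 -0.02601779]
knob 75 [ 0.48863723 -0.00275903  0.09435939] 0.09822734495797583
```

View pics/c7.png

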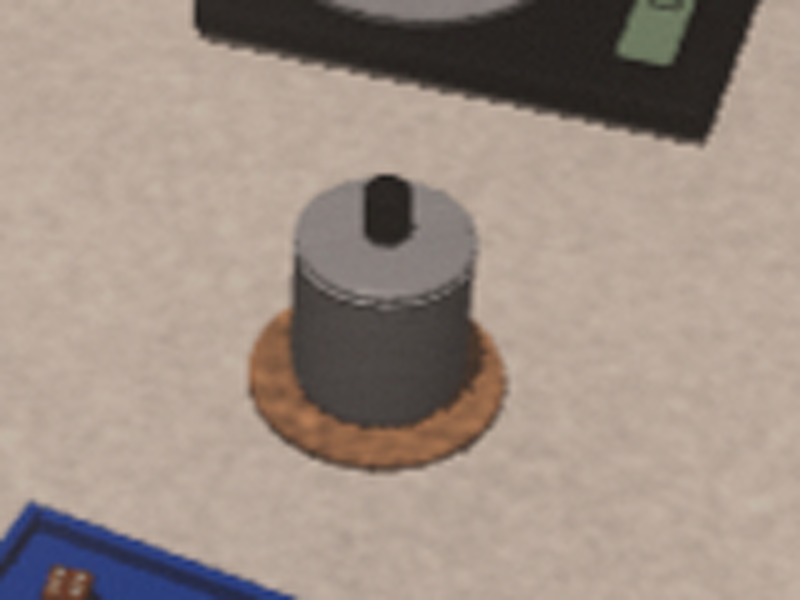

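The lid sits flush and centred on the bowl, with its knob at about (388,210) in the crop. The bowl is in the middle of the coaster.

```bash
python3 -c "
from h import *
print(workorder.sign_off())"
```

```text
the job is handed in; nothing more can be done
None
```

I handed in the job at about 82 s: all four big dice were weighed, the bowl is back on the coaster with its lid flush, and the last tare press went in fully. The scale's display showed 0 throughout, even with dice on it, so I judged the tare presses by button travel and force; the first went about 3.5 mm, against the 3 mm needed.

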